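# Set the sown germination tiles out under the mister

## Robot

A 6-joint arm with a two-finger parallel gripper is mounted at the origin on the work surface. World frame = base frame: x ahead of the robot, y to its left, z up, the work surface at z = 0. Lengths are in m, angles in rad, forces in N, time in s.
With the tool pointing down it reaches from about 0.375 to 0.975 m from the base axis. Payload 3.8 kg.
Tool frame: the origin (TCP) lies midway between the tips of the shut fingers; the grasp point (between the pads) lies 19 mm behind it; z points along the fingers, y is the line along which they close (so a half turn about z gives the same grasp; the last joint's range is limited). The gripper opens to 88 mm and grips with 3 to 60 N. Pads are 18 mm wide; open, the fingers measure 123 mm over their backs; the gripper's body (75 mm by 187 mm) begins 45 mm behind the grasp point.
Start: joints at [1.173, 0.264, 1.604, -0, 1.274, -0.037], TCP at [0.238, 0.632, 0.214] pointing down, gripper open.
Joint ranges: [-2.63, 2.63], [-0.94, 2.18], [0.31, 2.57], [-1.31, 4.45], [0, 2.66], [-2.55, 2.55]. Speed limits (rad/s): [2.57, 2.57, 3.14, 3.14, 3.14, 3.14].

## Interface

Orientations are given as a rotation vector (axis times angle).
In Python, from cell import manip, inverse_kinematics, cams, order gives the robot as it stands. Calls block until the motion is done:
- manip.move_pose(position, orientation): joint-space move of the TCP to a pose.
- manip.move_linear(position, rate=0.15, rot=None): straight line of the TCP; rot=None keeps the orientation; rate is the mean speed in m/s.
- manip.set_joints(angles): joint-space move.
- manip.set_gripper(opening, force=None): finger opening in m; force is the grip in N (None keeps the last); returns when the fingers have stopped.
- manip.dwell(seconds).
- inverse_kinematics(position, orientation): joint angles nearest the present ones, or None.
- manip.state(): the state.
- cams.capture(name): name is "scene" or "top" or "wrist"; returns a dict with "image" (400x640x3 uint8, blue, green, red), "z_map" (400x640 float32, m along the optical axis (not along the pixel's ray), 0 where there is no reading), "intrinsics" (3x3 intrinsics, pixels), "position" and "orientation" of the camera in the world; the wrist camera has in their place "T_tool_cam" (4x4, takes a point from camera to tool coordinates, whose origin is the TCP and whose axes are the flange's). Camera axes: x right, y down, z forward; pixel columns grow to the right and rows downward; lengths in m; the calibration is good to about 2 mm. A picture is of the moment at which its call begins: read the wrist's pose just before it.
A pose or a line that the arm cannot do raises manip.IKError and nothing moves.
- order.close_job(): hands the job in; it is judged then, once.
The state is a dict: "clock": time; "joint_pos": joint angles; "joint_velocities": joint speeds; "tau": joint torques, N m; "tool_pos": TCP position; "tcp_rot": TCP orientation; "contact_force": force on the tool from outside, world axes, zero at the start; "moment": the same for the moment, N m; "gripper_width": finger opening in m; "grasp_force": force on a finger pad.
Only numpy, scipy, OpenCV 4.12 (cv2) and the standard library are available. Lean on these libraries where they do the work, as an engineer would, in place of code of your own. Each camera call takes 0.05 s, during which the arm holds its last target. There are 200 camera calls.

## Task

The green planter is standing where the freshly sown tiles have to go: lift it off the wooden stand by its wire handle and set it upright on the round cork coaster, then use the flat orange trowel to carry every terracotta tile onto the stand, lying side by side, wholly on the wood. Only the trowel may touch the tiles - slide its blade under each one between the two runners, keep the tile level, set it down gently and draw the blade out - because fingers, a tilt or a drop would spoil the seed. Finish with the trowel back flat on its black mat and the copper mister turned where it stands, so that it is upright with its white nozzle pointing at the middle of the stand; leave everything else on the ledge alone.

Things in the scene. Friction and masses are not known exactly. Their poses are not given: they have to be found in the camera images.
- stand: Fixed wooden stand, a low slab 130 (its x) x 310 (its y) x 30 mm high; origin at the centre of its underside, z up. Its -x long edge faces the robot (a dark strip marks it). Three tiles fit side by side along its y, at about y = -95, 0 and +95 mm, x = 0, all in line with its x axis.
- stand_top (a point): Centre of the stand's top face, 30 mm above the ledge: the middle of the stand, at which the mister must point.
- coaster: Fixed round cork coaster, 124 mm across, 5 mm thick; origin at the centre of its underside.
- mat: Fixed black rubber mat for the trowel, 190 (its x) x 75 (its y) x 4 mm thick; origin at the centre of its underside.
- planter: Loose green glazed planter, solid with soil, 100 mm across at the rim, 88 mm at the foot, 56 mm high, 0.4 kg, with a rigid steel wire handle arching over it along the planter's y axis. Origin at the centre of its underside, z up.
- planter_bail (a point): Middle of the planter's handle: a straight level bar 48 mm long along the planter's y, 10 mm thick, its centre 128 mm above the planter's underside; 60 mm free below the bar. Pinch it across the planter's x.
- trowel: Loose flat plastic trowel. Origin on the blade's underside below the handle's middle; x points to the tip, z up. Orange blade 3 mm thick, 52 wide, from x = -45 to +115 mm. Black handle bar above it: 70 long (x -35 to 35), 20 wide, z = 43 to 67, on two posts 14 mm wide at x = -27 and 27. A tile rides with its centre at x = 80.
- trowel_grip (a point): Centre of the trowel's handle bar, 55 mm above the blade's underside: pinch it across the trowel's y.
- trowel_blade (a point): Centre of the underside of the trowel's blade, 35 mm ahead of the trowel's origin.
- mister: Loose copper-coloured bottle, 62 mm across, 178 high, 0.35 kg, upright. Origin at the centre of its underside; its x axis points where the white nozzle points (12 mm thick, 133 mm up, reaching 42 mm from the axis; a white stripe runs down the body below it and a white bar on the cap's top points the same way).
- mister_cap (a point): Centre of the mister's black round cap, 34 mm across, from 142 to 178 mm up, fixed rigidly to the bottle; this point is 160 mm up on its axis. Grip here from above to lift or turn the bottle.
- tile1: Loose terracotta tile (2 or 3 are present), 66 (its x) x 80 (its y) x 20 mm high, 0.09 kg, five green seed rows on top along its x. Stands on two runners 7 mm wide, 14 high, along x at its sides, leaving a tunnel 66 wide and 14 high, open at both x ends, for the blade; the plate above is 6 mm thick. Origin at the centre of its underside, at the runners' feet, z up.
- tile2: Loose terracotta tile (2 or 3 are present), 66 (its x) x 80 (its y) x 20 mm high, 0.09 kg, five green seed rows on top along its x. Stands on two runners 7 mm wide, 14 high, along x at its sides, leaving a tunnel 66 wide and 14 high, open at both x ends, for the blade; the plate above is 6 mm thick. Origin at the centre of its underside, at the runners' feet, z up.
- tile3: Loose terracotta tile (2 or 3 are present), 66 (its x) x 80 (its y) x 20 mm high, 0.09 kg, five green seed rows on top along its x. Stands on two runners 7 mm wide, 14 high, along x at its sides, leaving a tunnel 66 wide and 14 high, open at both x ends, for the blade; the plate above is 6 mm thick. Origin at the centre of its underside, at the runners' feet, z up.
- spoon: Bystander, leave alone: stainless steel spoon, 150 mm long, lying.
- dibber: Bystander, leave alone: wooden dibber, 155 mm long, 28 mm thick, lying.
- jar: Bystander, leave alone: seed jar with a yellow cap, 56 mm across, 75 mm high.
- pot: Bystander, leave alone: empty small terracotta pot, 70 mm across, 60 mm high.
- spool: Bystander, leave alone: wooden spool, 56 mm across, 60 mm high.
- labels: Bystander, leave alone: cardboard box of plant labels, 50 x 90 x 35 mm.
There are look-alikes about, which are no part of the job. Several things look just like the mister: the one meant starts farthest from the robot's base.

How it is judged:
On the way, in this order (a step that is already met when the one before it is completed fails the run):
1. the planter has been set down upright on the coaster and let go (horizontal distance between planter and coaster below 0.035 m and height (world z) of planter below 0.012 m and angle between planter's own z axis and vertical below 0.12 rad and linear speed of planter below 0.03 m/s and contact force between the fingers and planter below 0.2 N), for 0.2 s.
2. every tile present rests side by side on the stand, the trowel drawn out (x of tile1 in the frame of stand between -0.036 and 0.036 m and y of tile1 in the frame of stand between -0.12 and 0.12 m and z of tile1 in the frame of stand between 0.025 and 0.036 m and angle between each of tile1, tile2, tile3's own z axis and vertical below 0.1 rad and linear speed of each of tile1, tile2, tile3 below 0.02 m/s and contact force between trowel and tile1 below 0.2 N and x of tile2 in the frame of stand between -0.036 and 0.036 m and y of tile2 in the frame of stand between -0.12 and 0.12 m and z of tile2 in the frame of stand between 0.025 and 0.036 m and contact force between trowel and tile2 below 0.2 N and x of tile3 in the frame of stand between -0.036 and 0.036 m and y of tile3 in the frame of stand between -0.12 and 0.12 m and z of tile3 in the frame of stand between 0.025 and 0.036 m and contact force between trowel and tile3 below 0.2 N), for 0.2 s.
At the end, for the whole second after the job is handed in: At rest: planter upright within 35 mm of the coaster's centre; tiles flat on the stand, unstacked, centres within 36 mm (x) and 120 mm (y) of its middle; mister upright, within 90 mm of its start, nozzle line within 35 mm of the stand's middle; trowel flat, blade centre within 35 mm of the mat's (all of step 1 and all of step 2 and y of stand_top in the frame of mister between -0.035 and 0.035 m and x of stand_top in the frame of mister above 0.05 m and angle between each of mister, trowel's own z axis and vertical below 0.1 rad and height (world z) of mister below 0.008 m and distance of mister from where it was at the start of the episode below 0.09 m and linear speed of each of mister, trowel below 0.02 m/s and x of trowel_blade in the frame of mat between -0.04 and 0.04 m and y of trowel_blade in the frame of mat between -0.035 and 0.035 m and z of trowel_blade in the frame of mat below 0.01 m); the robot touches nothing.
It fails at once if the gripper or arm touches a tile (contact force between any of the fingers, the arm and tile1 above 0.5 N or contact force between any of the fingers, the arm and tile2 above 0.5 N or contact force between any of the fingers, the arm and tile3 above 0.5 N).
It fails at once if a tile is tipped by more than 20 degrees (angle between any of tile1, tile2, tile3's own z axis and vertical above 0.35 rad).
It fails at once if a tile is dropped or flung (faster than 0.9 m/s) (linear speed of any of tile1, tile2, tile3 above 0.9 m/s).
It fails at once if a bystander is moved by more than 30 mm (distance of any of spoon, dibber, jar, pot, spool, labels from where it was at the start of the episode above 0.03 m).
Of tile1, tile2, tile3 only 2 to 3 are there at a start; the rules pass over those that are not, and their reading is None.
At some moment in a run one of planter, trowel may be knocked a few centimetres aside while the robot is not near it.
It also fails if it takes over 210 s, if anything falls off the work surface, if the arm or the gripper's body presses on something with over 40 N, if the wrist force passes 120 N, or if a joint passes its speed limit or range.

## Working session

There is one attempt and no reset: what is moved stays moved. The work goes in short steps, each a Python script; the robot and the scene stay as the last script left them, time stands still between calls to the robot, and variables do not carry over. Pictures are saved under pics/ and viewed, at most 18 in all, crops included, and the job is handed in when it is done.

```bash
ls; mkdir -p pics; python3 - <<'E'
from cell import manip, cams
import cv2,numpy as np
for n in("top","scene"):
    c=cams.capture(n); cv2.imwrite(f"pics/{n}0.png",c["image"]); np.savez(f"{n}0.npz",**c)
    print(n,c["intrinsics"],c["position"],c["orientation"])
print(manip.state()["tcp_rot"], manip.state()["clock"])
print(cams.capture("wrist")["T_tool_cam"])
E
```

```text
pics
top [[498.38653931   0.         315.10211493]
 [  0.         498.38653931 201.49775606]
 [  0.           0.           1.        ]] [ 0.28055968 -0.02576274  1.63182781] [-2.09371396  2.14616386 -0.18629803]
scene [[405.12584912   0.         309.28475766]
 [  0.         405.12584912 198.51078409]
 [  0.           0.           1.        ]] [1.48848936 0.37245014 0.75781668] [-1.2865385  -1.97238818  1.09395849]
[-5.63598142e-01 -3.09020428e+00  3.04208296e-03] 0.1
[[-5.33245033e-04 -9.62057797e-01 -2.72845213e-01  7.00200691e-02]
 [ 9.99999324e-01 -2.31165711e-04 -1.13929028e-03  5.80138264e-04]
 [ 1.03299064e-03 -2.72845636e-01  9.62057271e-01 -1.71225539e-01]
 [ 0.00000000e+00  0.00000000e+00  0.00000000e+00  1.00000000e+00]]
```

View pics/top0.png

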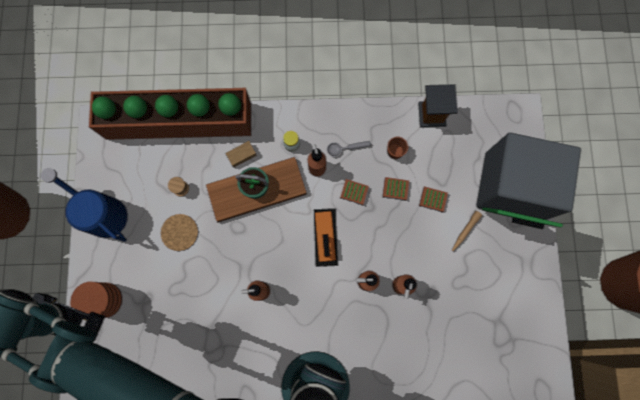

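View pics/scene0.png

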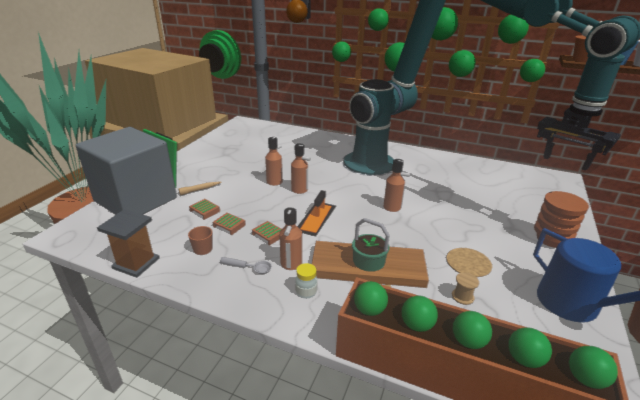

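The top view shows four identical misters, at (317,160), (258,290), (369,280) and (404,285). The base is at the bottom, about (315,385), so the target is the one at (317,160), the farthest away.

- **Planter:** at (253,183), standing on the stand at (258,190).
- **Coaster:** at (180,233).
- **Trowel:** at (325,237), on its mat.
- **Tiles:** three, at (355,191), (397,188) and (433,199).

Next I'll measure these and check the choice in a crop.

```bash
cat > h.py <<'E'
import numpy as np, cv2
from scipy.spatial.transform import Rotation as R
from cell import manip, inverse_kinematics, cams, order
def cap(n):
    s=manip.state(); c=dict(cams.capture(n))
    if n=="wrist":
        T=np.eye(4); T[:3,:3]=R.from_rotvec(s["tcp_rot"]).as_matrix(); T[:3,3]=s["tool_pos"]
        T=T@c["T_tool_cam"]
    else:
        T=np.eye(4); T[:3,:3]=R.from_rotvec(c["orientation"]).as_matrix(); T[:3,3]=c["position"]
    c["T"]=T; return c
def cloud(c):
    z=c["z_map"]; v,u=np.mgrid[:z.shape[0],:z.shape[1]]; K=c["intrinsics"]
    P=np.stack([(u-K[0,2])/K[0,0]*z,(v-K[1,2])/K[1,1]*z,z],-1)
    return P@c["T"][:3,:3].T+c["T"][:3,3]
def ray(c,uv,h):
    K=c["intrinsics"]; uv=np.atleast_2d(uv).astype(float)
    d=np.c_[(uv-K[:2,2])/[K[0,0],K[1,1]],np.ones(len(uv))]@c["T"][:3,:3].T
    o=c["T"][:3,3]; return (o+d*((h-o[2])/d[:,2])[:,None])[:,:2]
def hsv(c): return cv2.cvtColor(c["image"],cv2.COLOR_BGR2HSV)
def blobs(m,amin=30):
    cs,_=cv2.findContours(m.astype(np.uint8),cv2.RETR_EXTERNAL,cv2.CHAIN_APPROX_NONE)
    return [k[:,0,:] for k in cs if cv2.contourArea(k)>amin]
def rect(xy):
    "centre, (long,short) mm, yaw of long side"
    r=cv2.minAreaRect((xy*1000).astype(np.float32)); b=cv2.boxPoints(r)
    e1,e2=b[1]-b[0],b[2]-b[1]; L=e1 if np.hypot(*e1)>np.hypot(*e2) else e2
    return np.array(r[0])/1000, sorted(r[1])[::-1], np.arctan2(L[1],L[0])
def down(yaw):
    "tool pointing down, tool y along world direction yaw+90deg (tool x along +/-)"
    return (R.from_euler('z',yaw)*R.from_rotvec([np.pi,0,0])).as_rotvec()
E
python3 - <<'E'
from h import *
c=cap("top"); P=cloud(c); H=hsv(c); h,s,v=cv2.split(H)
im=cv2.resize(c["image"][80:310,150:460],None,fx=2.5,fy=2.5,interpolation=cv2.INTER_CUBIC); cv2.imwrite("pics/crop1.png",im)
for n,p in dict(stand=(285,195),stand2=(225,205),coaster=(180,233),mat=(318,258),blade=(325,225),bar=(327,246),tile1=(355,191),tile2=(397,188),tile3=(433,199),mist=(317,150),planterplant=(253,183),ledge=(280,240)).items():
    print(n,p,H[p[1],p[0]],P[p[1],p[0]].round(4))
ter=((h<15)|(h>170))&(s>90)&(v>40)|((h>20)&(h<80)&(s>60))
ter&=(P[...,2]>.01)&(P[...,2]<.03)
for b in blobs(ter,40):
    print("tile?",b.mean(0).round(),[np.round(q,4) for q in rect(ray(c,b,.02))])
E
```

```text
stand (285, 195) [ 11 136 103] [0.6046 0.0844 0.03  ]
stand2 (225, 205) [ 12 140 113] [0.5745 0.2794 0.04  ]
coaster (180, 233) [ 16 116 128] [0.491  0.4335 0.0057]
mat (318, 258) [ 13 166  72] [ 0.3982 -0.0186  0.0013]
blade (325, 225) [ 13 180 160] [ 0.5052 -0.0443  0.0077]
bar (327, 246) [ 96 106  12] [ 0.4299 -0.048   0.0712]
tile1 (355, 191) [ 27 111  85] [ 0.6134 -0.1459  0.0235]
tile2 (397, 188) [ 20 120  87] [ 0.6204 -0.2848  0.021 ]
tile3 (433, 199) [ 49 108  90] [ 0.5791 -0.3991  0.0279]
mist (317, 150) [ 0  0 78] [ 0.7099 -0.0244  0.1818]
planterplant (253, 183) [ 66 160  43] [0.6344 0.1817 0.0883]
ledge (280, 240) [150   3 155] [ 0.4607  0.1051 -0.0034]
tile? [232. 210.] [array([0.5699, 0.2603]), array([106.5866,  61.4624]), np.float32(-1.2878)]
tile? [433. 199.] [array([ 0.5813, -0.4019]), array([78.8821, 64.9375]), np.float32(1.2622)]
tile? [217. 197.] [array([0.6066, 0.3139]), array([67.6545, 47.6401]), np.float32(1.1257)]
tile? [227. 187.] [array([0.638 , 0.2753]), array([78.8025, 31.0278]), np.float32(1.3442)]
tile? [354. 191.] [array([ 0.6127, -0.1436]), array([77.4458, 65.5163]), np.float32(1.2373)]
tile? [395. 188.] [array([ 0.6198, -0.2806]), array([78.4408, 64.3241]), np.float32(1.3923)]
tile? [284. 193.] [array([0.6254, 0.1177]), array([188.7692,  87.1531]), np.float32(-1.2825)]
tile? [282. 178.] [array([0.6752, 0.0924]), array([128.8058,  73.223 ]), np.float32(-0.3231)]
```

View pics/crop1.png

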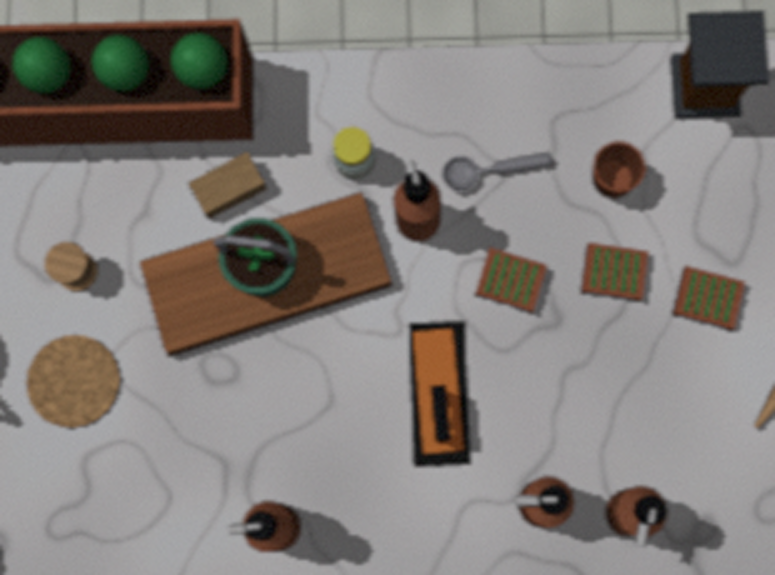

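The crop confirms the target mister (cap at top-image (316,155), nozzle pointing away from the robot) and three tiles with clean rectangles. Next I'll fit the stand, coaster and mat, then move to look at the planter handle.

```bash
python3 - <<'E'
from h import *
c=cap("top"); P=cloud(c); h,s,v=cv2.split(hsv(c)); z=P[...,2]
box=np.zeros(h.shape,bool); box[150:230,200:315]=1
w=(h>5)&(h<20)&(s>100)&(z>.02)&(z<.042)&box&(P[...,1]>0.02)
bs=blobs(w,60); pts=np.vstack([b for b in bs]); print("stand",[np.round(q,4) for q in rect(ray(c,pts,.03))])
box[:]=0; box[205:260,155:205]=1
b=max(blobs((s>70)&(h>8)&(h<25)&box),key=len); e=cv2.minEnclosingCircle((ray(c,b,.005)*1000).astype(np.float32)); print("coaster",e, ray(c,b.mean(0),.005))
box[:]=0; box[200:275,305:345]=1
b=max(blobs(((s>120)&(h<25)|(v<45))&box),key=len); print("mat",[np.round(q,4) for q in rect(ray(c,b,.004))])
box[:]=0; box[:, :]=1
k=(z>.165)&(z<.19)&(v<70)&(s<80)&(P[...,0]>.2)&(P[...,0]<.85)&(abs(P[...,1])<.5)
for b in blobs(k,8): print("cap",b.mean(0),ray(c,b.mean(0),.178))
k=(z>.135)&(z<.175)&(np.hypot(P[...,0]-.64,P[...,1]-.18)<.08); q=P[k]; print("bail",len(q),q.mean(0), q[q[:,1].argmax()],q[q[:,1].argmin()])
q0=manip.state()
for yaw in(1.47,1.47-np.pi):
    try:
        manip.move_pose([.62,.18,.33],down(yaw)); break
    except manip.IKError as e: print(e)
print(yaw,manip.state()["joint_pos"])
c=cap("wrist"); np.savez("w1.npz",**c); cv2.imwrite("pics/w1.png",c["image"])
P=cloud(c); k=(P[...,2]>.148)&(P[...,2]<.18)&(np.hypot(P[...,0]-.64,P[...,1]-.18)<.09); q=P[k]; print(len(q),q.mean(0),[np.round(x,4) for x in rect(q[:,:2])])
E
```

```text
stand [array([0.6688, 0.1916]), array([304.6883, 216.1575]), np.float32(-1.2877)]
coaster ((494.69915771484375, 437.41497802734375), 60.53978729248047) [[0.49397142 0.43767509]]
mat [array([ 0.4667, -0.0454]), array([183.8819,  69.1557]), np.float32(0.0085)]
cap [253.62162162 289.91891892] [[0.29857338 0.16805804]]
cap [410.65217391 283.80434783] [[ 0.30514618 -0.2835803 ]]
cap [371.36842105 279.44736842] [[ 0.32021028 -0.17146216]]
cap [316.72972973 153.51351351] [[ 0.70005154 -0.0232768 ]]
bail 100 [0.63752594 0.17901274 0.15727122] [0.64365192 0.22770665 0.13664553] [0.63186111 0.13514777 0.13598572]
1.47 [2.45435051e-01 1.61728978e-01 1.51734178e+00 3.98932329e-04
 1.46304905e+00 3.44724723e-01]
486 [0.6384933  0.18782348 0.16054298] [array([0.6383, 0.185 ]), array([77.5103,  9.9494]), np.float32(1.4053)]
```

View pics/w1.png

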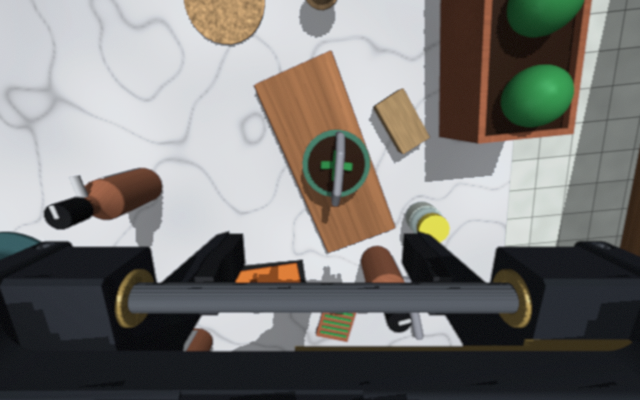

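The wrist view shows the handle bar over the planter at about (338,165), which puts it at (0.638,0.185) with yaw 1.405. I'll grasp it there and transfer it.

```bash
python3 - <<'E'
from h import *
r=down(1.405)
manip.move_pose([.638,.185,.30],r); manip.set_gripper(.088)
manip.move_linear([.638,.185,.139],.12)
manip.set_gripper(0.0,30); s=manip.state(); print(s["gripper_width"],s["grasp_force"])
manip.move_linear([.638,.185,.25],.12); s=manip.state(); print(s["contact_force"],s["gripper_width"])
manip.move_linear([.491,.442,.25],.2)
manip.move_linear([.491,.442,.117],.06)
s=manip.state();print(s["contact_force"],s["tool_pos"])
manip.set_gripper(.06); manip.dwell(.2); manip.set_gripper(.088)
manip.move_linear([.491,.442,.30],.15)
c=cap("top"); P=cloud(c); h,s,v=cv2.split(hsv(c)); z=P[...,2]
cv2.imwrite("pics/t2.png",cv2.resize(c["image"][80:310,150:460],None,fx=2,fy=2))
box=np.zeros(h.shape,bool); box[150:230,200:315]=1
w=((h>3)&(h<20)&(s>100)&box&(P[...,1]>0.02)).astype(np.uint8)
for b in blobs(w,300): print("stand",b.mean(0),[np.round(q,4) for q in rect(ray(c,b,.03))])
E
```

```text
0.0006661345828098179 0.0
[-0.83514857  0.72193021 -0.07126936] 0.00023405789035022394
[ 0.98471586  0.01649531 -0.03746424] [0.49115823 0.44215129 0.11737796]
stand [256.17132867 190.40909091] [array([0.6276, 0.1795]), array([304.6763, 130.348 ]), np.float32(-1.2862)]
```

View pics/t2.png

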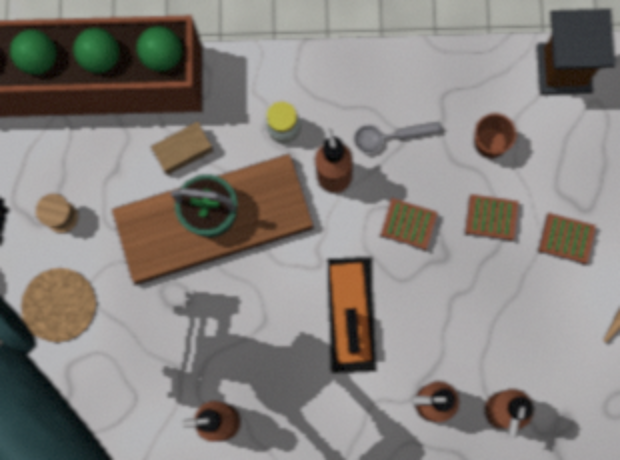

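The grasp missed: the fingers shut fully and the planter is still on the stand, at about (205,205) in this crop. I'll look again from directly above.

```bash
python3 - <<'E'
from h import *
manip.move_linear([.62,.18,.33],.2)
c=cap("wrist"); P=cloud(c); k=(P[...,2]>.148)&(P[...,2]<.18)&(np.hypot(P[...,0]-.64,P[...,1]-.18)<.09); q=P[k]; print(len(q),q.mean(0),[np.round(x,4) for x in rect(q[:,:2])])
x,y=rect(q[:,:2])[0]
manip.move_linear([x,y,.30],.12)
manip.move_linear([x,y,.139],.12); s=manip.state();print(s["tool_pos"],R.from_rotvec(s["tcp_rot"]).as_matrix().round(3),s["contact_force"],s["gripper_width"])
c=cap("wrist"); cv2.imwrite("pics/w2.png",c["image"])
E
```

```text
482 [0.63849092 0.18769968 0.16060289] [array([0.6383, 0.1843]), array([78.4293,  9.7448]), np.float32(1.4014)]
[0.63903259 0.18445796 0.14018518] [[ 0.165  0.986  0.002]
 [ 0.986 -0.165  0.   ]
 [ 0.001  0.002 -1.   ]] [-0.09644578 -0.28828809  0.23133899] 0.08812344593853483
```

View pics/w2.png

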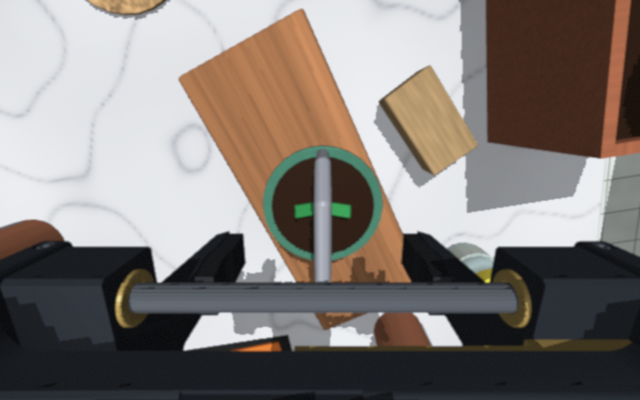

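The bar at column 322 lies between the fingers. I'll close in steps to see what happens.

```bash
python3 - <<'E'
from h import *
for w in(.04,.012,.0):
    manip.set_gripper(w,30); manip.dwell(.2); s=manip.state(); print(w,s["gripper_width"],s["grasp_force"],s["tool_pos"],s["contact_force"])
c=cap("wrist"); cv2.imwrite("pics/w3.png",c["image"])
E
```

```text
0.04 0.040325198820110285 0.0 [0.638262   0.18425071 0.13898947] [-0.28530436  0.27833142  0.8492068 ]
0.012 0.011927732021513572 0.0 [0.6382628  0.18426716 0.13900896] [-0.35785492 -1.09301112 -0.3501446 ]
0.0 0.00035711092725582453 0.0 [0.63826894 0.18425375 0.13898939] [-0.53788219 -0.00909715 -0.1102976 ]
```

View pics/w3.png

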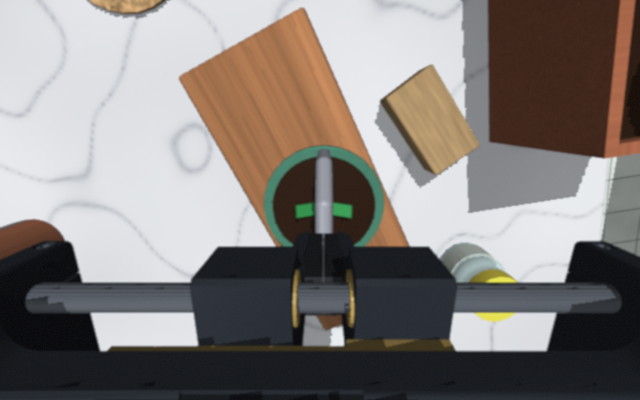

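```bash
python3 - <<'E'
from h import *
c=cap("wrist"); P=cloud(c); s=manip.state(); print(s["tool_pos"])
for v in range(150,262,8): print(v,[P[v,u].round(4).tolist() for u in(312,323,334)], c["z_map"][v,323])
c=cap("top");P=cloud(c); k=(P[...,2]>.1)&(P[...,2]<.25)&(np.hypot(P[...,0]-.638,P[...,1]-.184)<.1)
print(c["T"])
E
```

```text
[0.63825685 0.18426411 0.13899968]
150 [[0.6377, 0.2313, 0.087], [0.6464, 0.2316, 0.1029], [0.6545, 0.2285, 0.0869]] 0.20557138
158 [[0.6367, 0.2254, 0.0882], [0.6462, 0.2306, 0.1373], [0.6535, 0.2227, 0.089]] 0.17278692
166 [[0.6356, 0.2193, 0.0887], [0.6456, 0.2268, 0.1438], [0.6526, 0.2163, 0.0877]] 0.16757452
174 [[0.6345, 0.2131, 0.0888], [0.6449, 0.2229, 0.1478], [0.6501, 0.2539, 0.3102]] 0.16479897
182 [[0.6333, 0.2066, 0.0884], [0.6443, 0.2192, 0.152], [0.6506, 0.2036, 0.0879]] 0.1618145
190 [[0.6321, 0.2, 0.0877], [0.6437, 0.2157, 0.1568], [0.6495, 0.1969, 0.0872]] 0.1581219
198 [[0.631, 0.1938, 0.089], [0.6431, 0.2124, 0.1611], [0.6485, 0.1906, 0.0881]] 0.15498619
206 [[0.6302, 0.1881, 0.0923], [0.6425, 0.2084, 0.1629], [0.6475, 0.1851, 0.092]] 0.15436107
214 [[0.6289, 0.1814, 0.0921], [0.6418, 0.2042, 0.1638], [0.6465, 0.1785, 0.0921]] 0.15463723
222 [[0.6272, 0.1726, 0.0864], [0.641, 0.1995, 0.1633], [0.6453, 0.1702, 0.0881]] 0.15644716
230 [[0.6259, 0.1656, 0.0865], [0.6402, 0.195, 0.1636], [0.6442, 0.1631, 0.0881]] 0.1574174
238 [[0.6343, 0.1945, 0.1711], [0.64, 0.1934, 0.1708], [0.6457, 0.1926, 0.1712]] 0.150869
246 [[0.6347, 0.1947, 0.1814], [0.64, 0.1936, 0.181], [0.6454, 0.1934, 0.1825]] 0.14098996
254 [[0.635, 0.1946, 0.1898], [0.6394, 0.19, 0.1823], [0.6451, 0.1931, 0.1903]] 0.14078209
[[-0.02363222 -0.98264493  0.18398492  0.28055968]
 [-0.99964975  0.0254197   0.00736252 -0.02576274]
 [-0.01191158 -0.18374649 -0.98290149  1.63182781]
 [ 0.          0.          0.          1.        ]]
```

```bash
python3 - <<'E'
from h import *
c=cap("scene"); P=cloud(c)
cv2.imwrite("pics/s3.png",cv2.resize(c["image"][140:300,290:450],None,fx=4,fy=4,interpolation=cv2.INTER_CUBIC)[:600])
E
```

```text
(no output)
```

View pics/s3.png

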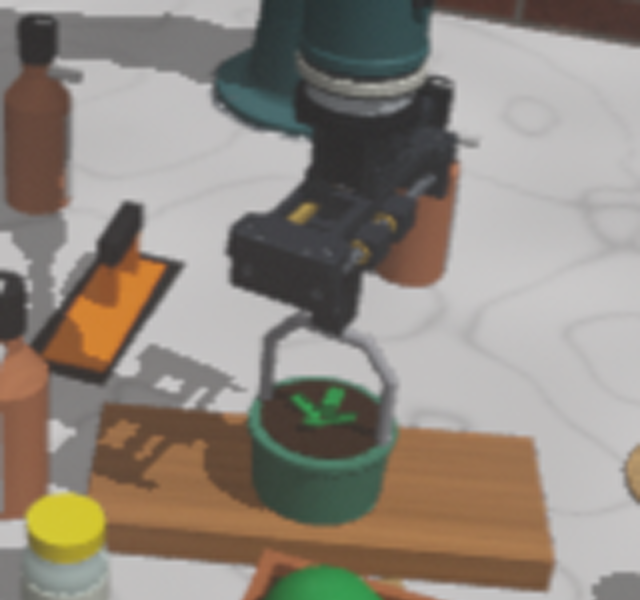

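Both views show the fingertips stopping about level with the top of the bar, roughly 25 mm higher than the reported TCP. I'll calibrate the tip height with a gentle touch on bare ledge.

```bash
python3 - <<'E'
from h import *
manip.move_linear([.638,.184,.25],.15)
manip.move_linear([.47,.13,.25],.2)
manip.move_linear([.47,.13,.03],.15); manip.dwell(.3)
f0=np.array(manip.state()["contact_force"]); z=.03
while z>-.04:
    z-=.002; manip.move_linear([.47,.13,z],.02); manip.dwell(.1); s=manip.state(); f=np.array(s["contact_force"])-f0
    if f[2]>3: break
print(z,s["tool_pos"],f)
manip.move_linear([.47,.13,.2],.15)
print(manip.state()["clock"])
E
```

```text
-0.026000000000000023 [ 0.4700178   0.12999344 -0.02421595] [-6.80738899 -1.14131409 18.04255205]
35.5
```

The tips are 24.5 mm above the reported TCP, so I'll apply that offset throughout and retry the planter.

```bash
echo 'OFF=.0245  # reported TCP lies this far beyond the real finger tips' >> h.py; python3 - <<'E'
from h import *
manip.set_gripper(.088)
r=down(1.403); x,y=.6383,.1845; g=.158-.019-OFF
manip.move_pose([x,y,.24],r); manip.move_linear([x,y,g],.15)
manip.set_gripper(0.0,30); s=manip.state(); print(s["gripper_width"],s["grasp_force"])
if s["gripper_width"]>.004:
    manip.move_linear([x,y,g+.06],.15); s=manip.state(); print(s["contact_force"],s["gripper_width"])
    manip.move_linear([.491,.442,g+.04],.25)
    manip.move_linear([.491,.442,g-.03+.006],.08)
    s=manip.state();print(s["contact_force"],s["tool_pos"])
    manip.set_gripper(.088)
    manip.move_linear([.491,.442,.24],.2)
    # stand + view of trowel
    manip.move_pose([.44,-.045,.25],down(0.0))
    c=cap("wrist"); cv2.imwrite("pics/w4.png",c["image"]); np.savez("w4.npz",**c)
    P=cloud(c); h,s_,v=cv2.split(hsv(c)); z=P[...,2]
    k=(z>.06)&(z<.085)&(np.hypot(P[...,0]-.44,P[...,1]+.045)<.1); q=P[k]; print("bar",len(q),q.mean(0),[np.round(t,4) for t in rect(q[:,:2])])
    k=(h>5)&(h<20)&(s_>150)&(z<.02)&(v>60)
    for b in blobs(k,300): print("blade",[np.round(t,4) for t in rect(ray(c,b,.007))])
    c=cap("top"); P=cloud(c); h,s_,v=cv2.split(hsv(c))
    cv2.imwrite("pics/t4.png",cv2.resize(c["image"][80:310,150:460],None,fx=2,fy=2))
    box=np.zeros(h.shape,bool); box[150:230,200:315]=1
    w=((h>3)&(h<20)&(s_>100)&box&(P[...,1]>0.02))
    for b in blobs(w,300): print("stand",b.mean(0),[np.round(t,4) for t in rect(ray(c,b,.03))])
print(manip.state()["clock"],manip.state()["joint_pos"])
E
```

```text
0.008823608541010613 29.163091001246357
[ 0.3095773  -0.66421163 -3.69353997] 0.008831552818642945
[2.75734085 2.8334975  6.5531379 ] [0.4931923  0.44400464 0.09276377]
bar 861 [ 0.43684921 -0.04386734  0.07116406] [array([ 0.4348, -0.044 ]), array([70.416 , 19.9453]), np.float32(0.0637)]
blade [array([ 0.4695, -0.0425]), array([162.4267,  55.3918]), np.float32(0.0623)]
stand [255.19008264 189.07438017] [array([0.6277, 0.1794]), array([304.8189, 130.4595]), np.float32(-1.2842)]
46.6083 [-1.56756222e-01 -2.11069852e-01  2.02475245e+00  1.62103202e-04
  1.32789338e+00  1.41244281e+00]
```

View pics/t4.png

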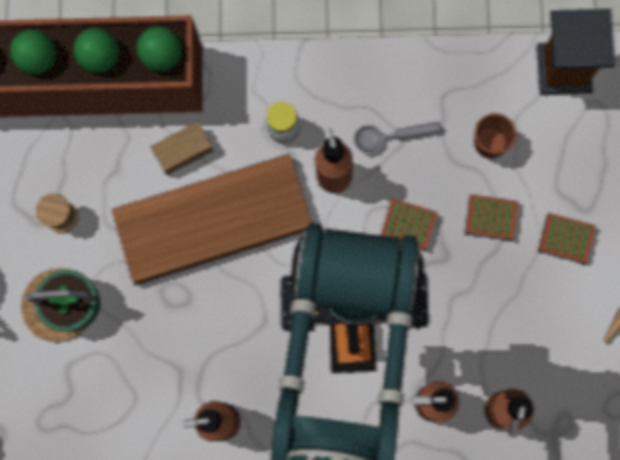

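The planter is on the coaster and the stand is clear. I'll refine the tile poses with one wrist view, then take the trowel.

```bash
python3 - <<'E'
from h import *
manip.move_pose([.58,-.26,.33],down(-.2))
c=cap("wrist"); P=cloud(c); h,s,v=cv2.split(hsv(c)); z=P[...,2]
m=((h<15)|(h>170))&(s>90)&(v>40)|((h>20)&(h<80)&(s>60)); m&=(z>.012)&(z<.03)&(P[...,0]>.5)&(P[...,0]<.7)
for b in blobs(m,300): print("tile",b.mean(0).round(),[np.round(q,4) for q in rect(ray(c,b,.02))])
x,y,w=.4348,-.044,.063; g=.059-.019-OFF
manip.move_pose([x,y,.15],down(w)); manip.move_linear([x,y,g],.12)
manip.set_gripper(0,45); s=manip.state(); print(s["gripper_width"],s["grasp_force"],s["tool_pos"],s["contact_force"])
manip.move_linear([x,y,g+.12],.15)
c=cap("wrist"); cv2.imwrite("pics/w5.png",c["image"]); P=cloud(c); h,s,v=cv2.split(hsv(c)); 
for b in blobs((h>5)&(h<20)&(s>150)&(v>60)&(P[...,2]>.08),300):
    print("blade",[np.round(t,4) for t in rect(ray(c,b,.127))])
    mm=np.zeros(h.shape,np.uint8); cv2.drawContours(mm,[b],-1,1,-1); mm=cv2.erode(mm,np.ones((7,7))); Q=P[mm>0]; Q=Q[abs(Q[:,2]-.127)<.02]
    A=np.c_[Q,np.ones(len(Q))]; print("plane z=ax+by+c",np.linalg.lstsq(np.c_[Q[:,:2]-[x,y],np.ones(len(Q))],Q[:,2],rcond=None)[0])
print(manip.state()["clock"],manip.state()["tool_pos"],manip.state()["joint_pos"])
E
```

```text
tile [252. 154.] [array([ 0.614 , -0.1439]), array([78.8581, 64.7286]), np.float32(1.2384)]
tile [ 66. 171.] [array([0.6297, 0.1834]), array([323.9834, 133.4447]), np.float32(-1.2797)]
tile [407. 141.] [array([ 0.5828, -0.4017]), array([81.035 , 63.0467]), np.float32(1.2755)]
tile [331. 133.] [array([ 0.6204, -0.281 ]), array([77.3235, 62.6187]), np.float32(1.3711)]
0.01950442757338506 44.98211570084095 [ 0.43477713 -0.04405272  0.01546229] [ 0.69870866  1.02221099 -0.21357428]
blade [array([ 0.4884, -0.0406]), array([118.2564,  50.6078]), np.float32(0.0634)]
plane z=ax+by+c [-0.01047645 -0.00770095  0.12741556]
52.225 [ 0.43362501 -0.04380911  0.13413435] [-1.57856064e-01 -1.30588026e-01  2.17686853e+00  6.14318744e-06
  1.09794215e+00  1.34993880e+00]
```

View pics/w5.png

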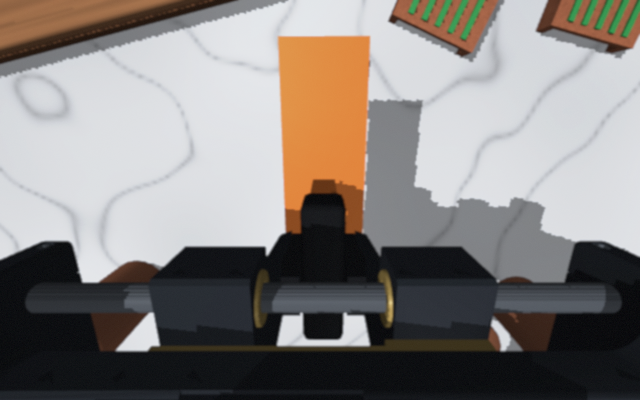

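The trowel is level and centred in the grip: blade at columns 280–370, plane slope about 0.01. I'll scoop the first tile, check it, and place it.

```bash
cat >> h.py <<'E'
S=np.array([.628,.181]); SY=.288; G=.059-.019-OFF
def d(a): return np.array([np.cos(a),np.sin(a)])
def go(p,zb,yaw,rate): manip.move_linear([p[0],p[1],G+zb-.004],rate,down(yaw))
def tilefind(zt,near):
    c=cap("wrist"); P=cloud(c); h,s,v=cv2.split(hsv(c)); z=P[...,2]
    m=(((h<15)|(h>170))&(s>90)&(v>40)|((h>20)&(h<80)&(s>60)))&(abs(z-zt)<.012)&(np.hypot(P[...,0]-near[0],P[...,1]-near[1])<.09)
    r=[rect(ray(c,b,zt)) for b in blobs(m,300)]
    return [[np.round(t,4) for t in q] for q in r],c
def scoop(t,yaw):
    t=np.array(t); u=d(yaw)
    manip.move_pose([*(t-.17*u),G+.10],down(yaw))
    go(t-.17*u,.006,yaw,.12); go(t-.080*u,.006,yaw,.08)
    go(t-.080*u,.10,yaw,.08)
    r,c=tilefind(.123,t); print("on blade, expect",t.round(4),r); return c
def retreat(t,yaw): go(np.array(t)-.17*d(yaw),.10,yaw,.15)
def place(ys,dx=0):
    u=d(SY); p=S+ys*d(SY+np.pi/2)+dx*u
    go(p-.17*u,.10,SY,.15); go(p-.080*u,.08,SY,.13); go(p-.080*u,.036,SY,.04)
    go(p-.19*u,.036,SY,.08); go(p-.19*u,.12,SY,.15)
    r,c=tilefind(.05,p); print("placed, expect",p.round(4),r,manip.state()["clock"]); return c
E
python3 - <<'E'
from h import *
c=scoop([.6135,-.1438],-.333); cv2.imwrite("pics/w6.png",c["image"]); print(manip.state()["clock"],manip.state()["gripper_width"])
E
```

```text
on blade, expect [ 0.6135 -0.1438] []
56.2333 0.019361465457525415
```

View pics/w6.png

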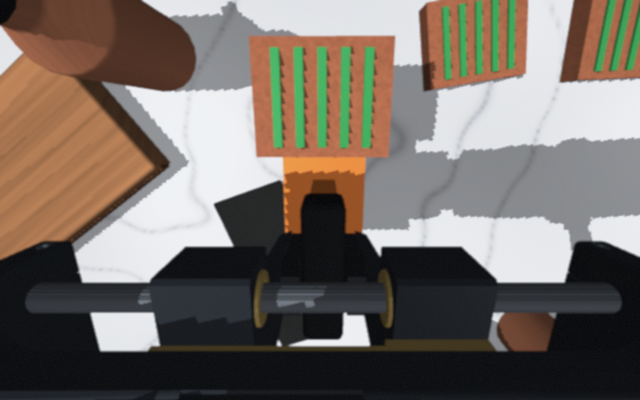

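Tile 1 rides centred and level on the blade, at about (322,97). Placing it now.

```bash
sed -i 's/tilefind(.123,t)/tilefind(.109,t)/' h.py; python3 - <<'E'
from h import *
print(tilefind(.109,[.6135,-.1438])[0])
retreat([.6135,-.1438],-.333)
c=place(-.095); cv2.imwrite("pics/w7.png",c["image"])
E
```

```text
[[array([ 0.5902, -0.1346]), array([114.187 ,  79.1799]), np.float32(-0.3333)]]
placed, expect [0.655  0.0899] [] 62.4833
```

View pics/w7.png

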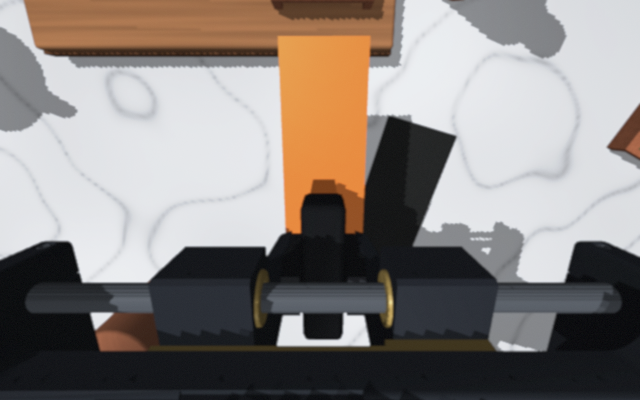

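The tile is on the stand (its back edge shows at the top of the view, row 15). Next is tile 2, with a top-camera check of tile 1 while the arm is away.

```bash
cat >> h.py <<'E'
def topcheck():
    c=cap("top"); P=cloud(c); h,s,v=cv2.split(hsv(c)); box=np.zeros(h.shape,bool); box[140:225,200:320]=1
    g=((h>30)&(h<80)&(s>60)&box).astype(np.uint8); g=cv2.morphologyEx(g,cv2.MORPH_CLOSE,np.ones((5,5)))
    for b in blobs(g,60):
        q=rect(ray(c,b,.05)); e=q[0]-S; print("stand-frame tile",round(e@d(SY),4),round(e@d(SY+np.pi/2),4),np.round(q[1]),round(float(q[2]),3))
    return c
E
python3 - <<'E'
from h import *
c=scoop([.6202,-.2808],-.19); cv2.imwrite("pics/w8.png",c["image"])
c=topcheck(); cv2.imwrite("pics/t8.png",cv2.resize(c["image"][80:310,150:460],None,fx=2,fy=2))
cv2.imwrite("pics/c8.png",np.vstack([cv2.imread("pics/w8.png")[:240,140:500],cv2.imread("pics/t8.png")[:340,:360]]))
print(manip.state()["clock"])
E
```

```text
on blade, expect [ 0.6202 -0.2808] [[array([ 0.5962, -0.2759]), array([115.6043,  78.8126]), np.float32(-0.1769)]]
stand-frame tile 0.0009 -0.0942 [57. 51.] -1.266
67.25
```

View pics/c8.png

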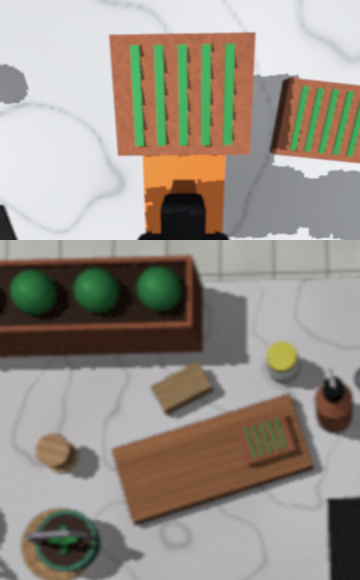

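Tile 1 sits at stand-frame (0.001,-0.094) and tile 2 is centred on the blade. I'll place tile 2 and then do tile 3.

```bash
python3 - <<'E'
from h import *
retreat([.6202,-.2808],-.19); place(0)
c=scoop([.582,-.4018],-.302); cv2.imwrite("pics/w9.png",c["image"])
c=topcheck(); cv2.imwrite("pics/c9.png",np.vstack([cv2.imread("pics/w9.png")[:240,100:540],cv2.resize(c["image"][80:310,150:370],None,fx=2,fy=2)[:340]]))
print(manip.state()["clock"])
E
```

```text
placed, expect [0.628 0.181] [] 75.0833
on blade, expect [ 0.582  -0.4018] [[array([ 0.5584, -0.3952]), array([115.2928,  78.784 ]), np.float32(-0.2959)]]
stand-frame tile 0.002 -0.0 [57. 52.] -1.266
stand-frame tile 0.0009 -0.0942 [57. 51.] -1.266
80.5
```

View pics/c9.png

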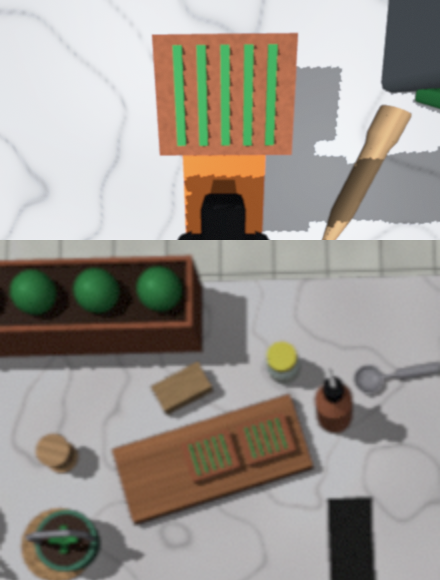

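Tile 2 is in place and tile 3 is on the blade. I'll place it, return the trowel to the mat, and look at the mister.

```bash
python3 - <<'E'
from h import *
retreat([.582,-.4018],-.302); place(.095)
p=np.array([.4322,-.0457]); a=.0085
go(p,.12,a,.2); go(p,.02,a,.12); go(p,.0045,a,.03); manip.dwell(.2); print(manip.state()["contact_force"])
manip.set_gripper(.05); manip.set_gripper(.088); go(p,.15,a,.2)
manip.move_pose([.62,-.02,.36],down(0.3)); manip.dwell(.3)
c=cap("wrist"); cv2.imwrite("pics/w10.png",c["image"]); P=cloud(c); h,s,v=cv2.split(hsv(c)); z=P[...,2]
near=np.hypot(P[...,0]-.70,P[...,1]+.0233)<.06
q=P[near&(z>.172)&(z<.19)]; print("cap",len(q),q.mean(0), cv2.minEnclosingCircle((q[:,:2]*1000).astype(np.float32)))
w=near&(s<50)&(v>130)&(z>.1)
for b in blobs(w,5):
    Q=P[b[:,1],b[:,0]]; print("white",b.mean(0),Q.mean(0),[np.round(t,4) for t in rect(Q[:,:2])])
topcheck(); print(manip.state()["clock"])
E
```

```text
placed, expect [0.601  0.2721] [] 89.625
[-0.90192616 -0.05037649 -1.90801491]
cap 651 [ 0.70193195 -0.02082255  0.17858298] ((701.8212890625, -20.892627716064453), 16.812585830688477)
white [344.71264368  92.93103448] [ 0.72304855 -0.01617367  0.15287571] [array([ 0.7217, -0.0156]), array([42.8796, 14.4001]), np.float32(0.2105)]
stand-frame tile 0.0015 0.0942 [58. 52.] -1.265
stand-frame tile 0.002 0.0004 [56. 52.] -1.266
96.6083
```

View pics/w10.png

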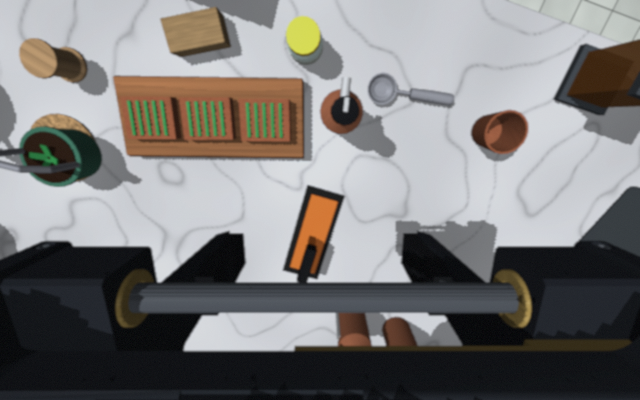

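All three tiles are on the stand, the trowel is on its mat, and the mister cap is at (345,108) with the nozzle yaw about 0.21. I'll turn it to 1.92.

```bash
python3 - <<'E'
from h import *
x,y=.7018,-.0209; g=.163-.019-OFF; a0=-.3; a1=a0+1.921-.213
manip.move_pose([x,y,.24],down(a0)); manip.move_linear([x,y,g],.12)
manip.set_gripper(0,30); print(manip.state()["gripper_width"])
manip.move_linear([x,y,g+.015],.08)
manip.move_pose([x,y,g+.015],down(a1))
manip.move_linear([x,y,g+.0005],.04); manip.dwell(.2); print(manip.state()["contact_force"])
manip.set_gripper(.088); manip.move_linear([x,y,.27],.15)
manip.move_pose([.55,0.02,.38],down(0.3)); manip.dwell(.3)
c=cap("wrist"); cv2.imwrite("pics/w11.png",c["image"]); P=cloud(c); h,s,v=cv2.split(hsv(c)); z=P[...,2]
near=np.hypot(P[...,0]-x,P[...,1]-y)<.06
q=P[near&(z>.172)&(z<.19)]; cc=np.array(cv2.minEnclosingCircle((q[:,:2]*1000).astype(np.float32))[0])/1000; print("cap",cc,q[:,2].mean())
w=near&(s<50)&(v>130)&(z>.1)
for b in blobs(w,5):
    Q=P[b[:,1],b[:,0]]; e=Q[:,:2].mean(0)-cc; k=np.arctan2(e[1],e[0]); print("yaw",k,rect(Q[:,:2])); t=S-cc; print("miss",t@d(k+np.pi/2))
for b in blobs((h>5)&(h<20)&(s>150)&(z<.02)&(v>60)&(P[...,0]<.6)&(P[...,0]>.35)&(abs(P[...,1]+.045)<.08),300): print("blade",[np.round(t,4) for t in rect(ray(c,b,.007))])
topcheck(); c=cap("top")
P=cloud(c); k=(P[...,2]>.14)&(P[...,2]<.16)&(np.hypot(P[...,0]-.49,P[...,1]-.44)<.06); print("bail?",k.sum())
P=cloud(c); k=(P[...,2]>.12)&(P[...,2]<.16)&(np.hypot(P[...,0]-.49,P[...,1]-.44)<.08); print("bail",P[k].mean(0)); print(manip.state()["clock"])
E
```

```text
0.033083230426059956
[-0.04939427  0.14747202 -2.90842014]
cap [ 0.70154144 -0.01959668] 0.17850942702732978
yaw 1.8948478559177382 (array([0.69516882, 0.00831737]), [27.11713981628418, 17.181808471679688], np.float32(-1.1807935))
miss 0.005841888268984713
yaw 1.8978458725108311 (array([ 0.69964795, -0.01415388]), [16.089950561523438, 4.793771266937256], np.float32(-1.2562553))
miss 0.00520156884512607
blade [array([ 0.4667, -0.0457]), array([164.4063,  56.4447]), np.float32(0.0046)]
stand-frame tile 0.0015 0.0942 [58. 52.] -1.265
stand-frame tile 0.0024 0.0062 [50. 46.] 0.268
bail? 15
bail [0.49399379 0.40532112 0.13443137]
105.4167
```

View pics/w11.png

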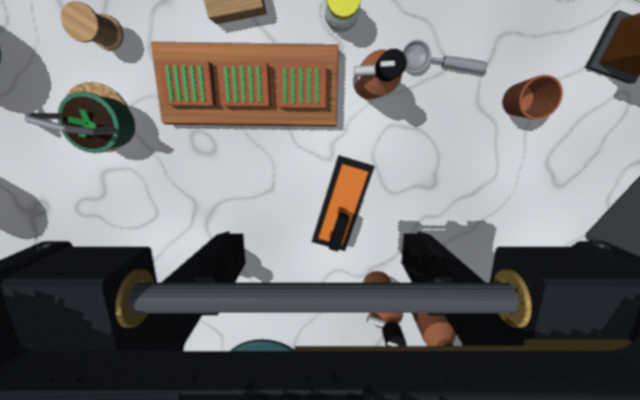

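The mister is right, with a miss of about 5 mm, and the tiles and trowel are fine. The planter's bail reading looks off, so I'll check it properly for a knock.

```bash
python3 - <<'E'
from h import *
manip.move_pose([.45,.40,.37],down(1.57)); manip.dwell(.2)
for n in("top","wrist"):
    c=cap(n); P=cloud(c); h,s,v=cv2.split(hsv(c)); z=P[...,2]
    near=np.hypot(P[...,0]-.49,P[...,1]-.43)<.13
    q=P[near&(z>.118)&(z<.15)]; print(n,"bail",len(q),[np.round(t,4) for t in rect(q[:,:2])] if len(q)>5 else "")
    k=near&(h>60)&(h<100)&(s>60)&(z>.045)&(z<.08); q=P[k]
    if len(q)>10: print(" rim",len(q),q[:,2].max(),cv2.minEnclosingCircle((q[:,:2][abs(q[:,2]-.061)<.006]*1000).astype(np.float32)))
    k=near&(h>8)&(h<25)&(s>70)&(abs(z-.005)<.01); q=P[k]
    if len(q)>10: print(" cork",len(q),cv2.minEnclosingCircle((q[:,:2]*1000).astype(np.float32)))
cv2.imwrite("pics/w12.png",c["image"]); print(manip.state()["clock"])
E
```

```text
top bail 91 [array([0.494 , 0.4091]), array([83.8721, 10.6531]), np.float32(-1.5416)]
 rim 252 0.07982525360107373 ((493.03582763671875, 409.7279357910156), 49.61102294921875)
 cork 251 ((527.154541015625, 436.5905456542969), 92.0494384765625)
wrist bail 402 [array([0.4931, 0.4114]), array([84.591 , 10.1086]), np.float32(-1.5352)]
 rim 853 0.07978701900078011 ((493.2912902832031, 410.9127502441406), 48.74569320678711)
 cork 1513 ((525.5537109375, 414.81634521484375), 98.96836853027344)
107.175
```

View pics/w12.png

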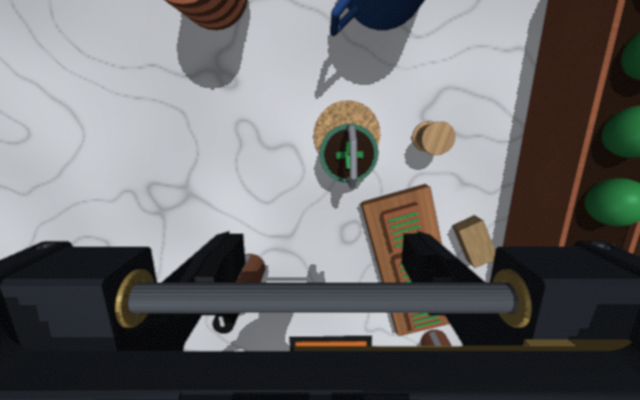

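The planter has been knocked to about 27 mm off the coaster's centre (bail at (350,155)). That's still inside the 35 mm limit but marginal, so I'll recentre it.

```bash
python3 - <<'E'
from h import *
x,y,a=.4932,.4107,1.605; g=.133-.019-OFF
manip.move_pose([x,y,.22],down(a)); manip.move_linear([x,y,g],.12)
manip.set_gripper(0,30); print(manip.state()["gripper_width"])
manip.move_linear([x,y,g+.015],.08); manip.move_linear([.4945,.4375,g+.015],.08); manip.move_linear([.4945,.4375,g+.0005],.04)
manip.dwell(.2); manip.set_gripper(.088); manip.move_linear([.4945,.4375,.25],.15)
manip.move_linear([.45,.40,.37],.2); manip.dwell(.3)
for n in("top","wrist"):
    c=cap(n); P=cloud(c); z=P[...,2]
    q=P[(np.hypot(P[...,0]-.49,P[...,1]-.43)<.1)&(z>.118)&(z<.15)]; print(n,"bail",len(q),q[:,2].max(),[np.round(t,4) for t in rect(q[:,:2])] if len(q)>5 else "")
manip.move_linear([.35,.35,.37],.2)
c=cap("top"); topcheck(); cv2.imwrite("pics/t13.png",cv2.resize(c["image"][80:310,150:460],None,fx=2,fy=2)); print(manip.state()["clock"])
E
```

```text
0.008379437203534283
top bail 92 0.14830578014990792 [array([0.4941, 0.434 ]), array([88.5384, 10.1816]), np.float32(-1.5305)]
wrist bail 412 0.1403421456135326 [array([0.4928, 0.4376]), array([85.7874,  9.8775]), np.float32(-1.5386)]
stand-frame tile 0.0015 0.0942 [58. 52.] -1.265
stand-frame tile 0.002 -0.0 [57. 52.] -1.266
stand-frame tile 0.0009 -0.0942 [57. 51.] -1.266
116.275
```

View pics/t13.png

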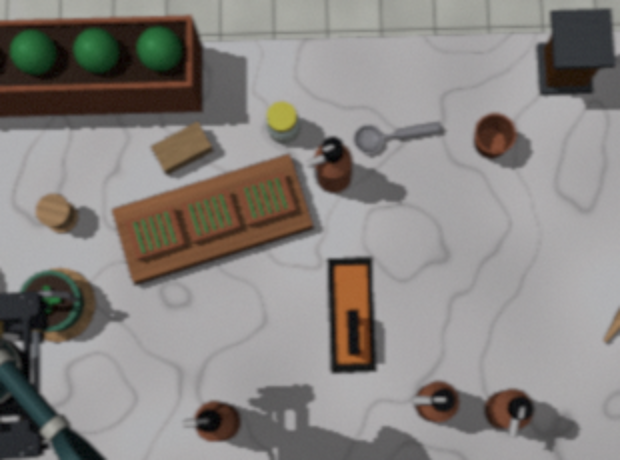

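Everything is in place. The planter's apparent shift to (50,302) in this view is what parallax would give for a centred planter, and the depth reading put its bail at the coaster centre. Handing in.

```bash
python3 -c "
from h import *
print(order.close_job())"
```

```text
the job is handed in; nothing more can be done
None
```

I handed the job in at about 116 s of the 210 s limit; the close call gave no verdict, but my last camera checks showed the planter centred on the coaster, all three tiles side by side on the stand, the trowel flat on its mat, and the mister upright with its nozzle line about 5 mm from the stand's middle.

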